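# Load the rice cooker: twist the sprung release knob, put the garlic in, latch the lid

## Task

Open the rice cooker by turning the lever of its release knob clockwise all the way to the stop and letting it spring back, so that the lid lifts by itself. Put the garlic bulb into the pot and press the lid down until it latches shut again, leaving the other things where they stand.

Things in the scene. Friction and masses are not known exactly. Their poses are not given: they have to be found in the camera images.
- cooker: white rice cooker, fixed on the 18 mm thick wooden stove cover: drum 188 mm across, console 128 mm wide in front, deck 125 mm above the underside. Origin: underside, on the pot's axis. x points from the console (front) back to the lid's hinge, y to its left as the robot sees it, z up. Empty fixed pot in the drum: inner diameter 136 mm, floor 49 mm, rim 125 mm above the underside
- cooker_knob (a joint): black release knob on the console's deck: hub 33 mm across with one thumb lever, upright axis at cooker x = -0.112, y = 0. Angle in rad: 0 at home, grows clockwise seen from above, stop at 1.05. A spring turns it home when let go (about 3 N at the lever's end at the stop). A steel hook under it holds the shut lid's tongue; it is clear from about 0.8 rad
- knob_axis (a point): point on the knob's axis at the top of its hub, 171 mm above the cooker's underside. There are 24 mm of free height between the lever's underside and the deck
- lever_tip (a point): top of the thumb lever near its rounded end, 39 mm from the knob's axis, 169 mm above the cooker's underside; moves with the knob. The lever is 11 mm wide (15 mm at the end), 20 mm high and reaches 46 mm from the axis; at home it points to the front and 30 degrees to the cooker's -y side, at the stop 30 degrees to its +y side
- cooker_lid (a joint): round lid, 176 mm across, 26 mm thick, hinged at the back. Angle in rad: about 0 shut and latched, grows as it opens, stop at 1.36. Once unhooked a spring lifts it fully open in about 1 s and holds it. To shut: 1 to 2 N down at the front edge, about 6 N over the last 15 mm; it goes to -0.02 and the hook snaps over its tongue. If not caught it springs open again
- lid_hinge (a point): middle of the lid's hinge line, which runs along the cooker's y axis 96 mm behind the pot's axis and 130 mm above the underside
- lid_front (a point): point on the lid's front edge, 184 mm from the hinge line and 11 mm above the lid's underside (which, shut, lies level with the hinge line); moves with the lid. The lid's outer face is slightly domed: 19 mm above its underside near the edge, 26 mm in the middle, where there is a steel disc; a black steam vent stands 6 mm proud near the hinge
- pot_floor (a point): centre of the pot's floor, inside, on the pot's axis; axes as the cooker's
- garlic: whole pinkish white garlic bulb, 56 mm across and 56 mm high including its short stalk, loose, standing on the stove cover to the right of the cooker among lemons and a shaker. Origin: centre of its underside, z up. Its round body is widest 15 to 35 mm above the underside
- lemon_a: yellow lemon, 83x58x58 mm; bystander, loose, standing on the stove cover. Origin: centre of its underside
- lemon_b: slightly shorter yellow lemon, 75x58x59 mm; bystander, loose, standing on the stove cover. Origin: centre of its underside
- salt_shaker: glass shaker with a grey domed top, 44 mm across, 90 mm tall; bystander, loose, standing on the stove cover. Origin: centre of its underside
- mug: speckled stoneware mug with one handle, 117x83x93 mm; bystander, loose, standing on the stove cover. Origin: centre of its underside
- bowl_1: small white bowl, 115 mm across, 66 mm tall; bystander, loose, standing on the stove cover. Origin: centre of its underside
- spice_a: spice jar with a wide ribbed cap, 45 mm across, 106 mm tall; bystander, loose, standing on the stove cover. Origin: centre of its underside

How it is judged (in metres and radians):
On the way, in this order (a step that is already met when the one before it is completed fails the run):
1. the release knob is turned to its stop (value of joint cooker_knob above 0.97 rad), for 0.05 s.
2. the knob is let go and has sprung home, the lid stands open (value of joint cooker_knob below 0.1 rad and value of joint cooker_lid above 1.2 rad and contact force between the fingers and cooker below 0.2 N), for 0.2 s.
3. the garlic lies released in the pot under the open lid (horizontal distance between garlic and pot_floor below 0.07 m and z of garlic in the frame of pot_floor between -0.01 and 0.065 m and value of joint cooker_lid above 0.8 rad and contact force between the fingers and garlic below 0.1 N), for 0.2 s.
At the end, for the whole second after the job is handed in: The garlic lies at rest in the pot (its origin within 70 mm of the pot's axis, under 65 mm above the pot's floor), the lid is shut and held by its latch (lid angle under 0.03 rad) and the release knob is back home (under 0.1 rad) (horizontal distance between garlic and pot_floor below 0.07 m and z of garlic in the frame of pot_floor between -0.01 and 0.065 m and value of joint cooker_lid below 0.03 rad and value of joint cooker_knob below 0.1 rad and linear speed of garlic below 0.02 m/s); the robot touches nothing.
It fails at once if a bystander is pushed more than 40 mm from its place (distance of any of lemon_a, lemon_b, salt_shaker, mug, bowl_1, spice_a from where it was at the start of the episode above 0.04 m).
It also fails if it takes over 70 s, if anything falls off the work surface, if the arm or the gripper's body presses on something with over 40 N, if the wrist force passes 120 N, or if a joint passes its speed limit or range.

## Robot

A 6-joint arm with a two-finger parallel gripper is mounted at the origin on a cart in front of the work surface, level with it; the furniture and walls round the work are solid. World frame = base frame: x ahead of the robot, y to its left, z up, the work surface at z = 0. Lengths are in mm, angles in rad, forces in N, time in s.
With the tool pointing down it reaches from about 275 to 750 mm from the base axis. Payload 10.2 kg.
Tool frame: the origin (TCP) lies between the finger pads; the fingertips stand 17 mm ahead of it and the grasp point (between the pads) lies 2 mm behind it (tips_ahead is the distance from the TCP to the fingertips, in mm); z points along the fingers, y is the line along which they close (so a half turn about z gives the same grasp; the last joint's range is limited). The gripper opens to 85 mm and grips with 20 to 120 N. Pads are 22 mm wide; open, the fingers measure 114 mm over their backs; the gripper's body (76 mm by 85 mm) begins 54 mm behind the grasp point. The pads swing forward as they close: fully open they stand 13 mm farther back than shut.
Start: joints at [-1.372, 0.313, 1.498, -0, 1.331, -0.223], TCP at [214.925, -478.997, 248.294] pointing down, gripper open.
Joint ranges: [-2.94, 2.94], [-0.97, 2.17], [0.19, 2.56], [-1.23, 4.37], [0.02, 3.11], [-2.88, 2.88]. Speed limits (rad/s): [2.39, 2.39, 3.01, 3.14, 3.14, 3.14].

## Interface

Orientations are given as a unit quaternion [w, x, y, z].
In Python, from rig import sense, capture, finish_job, boxes_of, tips_ahead gives the robot as it stands.
- The arm moves only by the tool drive_tool, never from a script. Its argument "commands" is text: rows parted by semicolons, each of 7 numbers parted by spaces: the shift along the world's x, y, z in units of 0.1 m (1.0 is 0.1 m), then the turn, a rotation vector about the world's x, y, z in units of pi/4 rad (1.0 is pi/4 rad), then the opening in per cent of the stroke, from 0 (shut) to 100 (fully open). A call has 1 to 20 rows; each row shifts and turns the commanded pose from where the row before left it; what a row does not reach is not made up. A row lasts 1/12 s, in which the tool goes at most 41.7 mm and 7.16 degrees, less where a joint would pass 70% of its speed; a pose out of reach is approached as far as the arm can. A call with a number of a shift or a turn outside -1 to 1 is refused whole. A call with a gripper value outside its range is refused whole. The fingers move at their own pace and stop on an object; "force" is the grip in N (left out, the last holds). Time passes only in rows, so rows that do not move let the fingers close. It gives the time, the measured TCP pose, the force, the opening and the grip force at its end, in the units of the state.
- sense(): the state, without advancing time (a new reading comes with each control period).
- capture(name): name is "scene" or "top" or "wrist"; returns a dict with "pixels" (400x640x3 uint8, blue, green, red), "fov_y" (degrees; the focal length in pixels is half the picture's height over the tangent of half this angle, whatever the lens; pixels are square), "cx", "cy" (the principal point, pixels), "position" and "attitude" of the camera in the world; the wrist camera has in their place "tool_from_camera" (4x4, takes a point from camera to tool coordinates, whose origin is the TCP and whose axes are the flange's). Camera axes: x right, y down, z forward; pixel columns grow to the right and rows downward; lengths in mm; the calibration is good to about 2 mm. The wrist camera is an equidistant fisheye: a pixel r from the principal point sees the ray r / f radians off the axis. A picture is of the moment at which its call begins: read the wrist's pose just before it. There is no depth.
- finish_job(): hands the job in; it is judged then, once.
Trained networks look in a picture, given as the dict that the camera call returned (one of the last four; its "shot" number tells which), for a name from the list of things; names that differ only in an ending like _2 or _b are one class to them, and where a whole thing is asked for, a point or a joint stands for the part that bears it (a point fixed in the world has none). Each returns a list of dicts, best first, with "confidence" (0 to 1); they miss things now and then, are a little off and sometimes report something else, mostly with a low value. They report only what shows in the picture. A call takes as long as a camera call.
- boxes_of(picture, name): "position" ([column, row] in pixels, amid what is visible of it).
The state is a dict: "time_s": time; "joints": joint angles; "dq": joint speeds; "tau": joint torques, N m; "eef_pos": TCP position; "ee_rot": TCP orientation; "force": force on the tool from outside, world axes, zero at the start; "wrist_torque": the same for the moment, N m; "grip_width": opening from 0.0 (shut) to 1.0 (fully open); "grip_force": force on a finger pad.
Only numpy, scipy, OpenCV 4.12 (cv2) and the standard library are available. Lean on these libraries where they do the work, as an engineer would, in place of code of your own. Each camera call takes 0.05 s, during which the arm holds its last target. There are 200 camera calls.

## Working session

There is one attempt and no reset: what is moved stays moved. The work goes in short steps, Python scripts to look and compute and a tool call to move; the robot and the scene stay as the last step left them, time stands still between calls to the robot, and variables do not carry over. Pictures are saved under pics/ and viewed, at most 10 in all, crops included, and the job is handed in when it is done.

Besides the shell and the picture viewer there is one more tool, called after "Emit:" by a JSON object that holds its "name" and its "arguments", one argument or row to a line. drive_tool: Moves the arm, as the interface text tells. Shifts and turns lie within -1 to 1; 1 stands for 0.1 m of shift or pi/4 rad of turn. Its arguments: {"type":"object","properties":{"commands":{"type":"string"},"force":{"type":"number"}},"required":["commands"]}

```bash
mkdir -p pics; cat > h.py <<'E'
import numpy as np, cv2
from rig import *
from scipy.spatial.transform import Rotation as R
def att(a):
    a=np.array(a,float)
    return a if a.shape==(3,3) else R.from_quat(a,scalar_first=True).as_matrix()
def ray(p,uv,st=None):
    f=200/np.tan(np.radians(p["fov_y"])/2)
    d=np.array([uv[0]-p["cx"],uv[1]-p["cy"]])/f
    if "position" in p:
        v=np.array([*d,1]); return np.array(p["position"]),att(p["attitude"])@(v/np.linalg.norm(v))
    r=np.linalg.norm(d); v=np.array([*(np.sin(r)*d/max(r,1e-9)),np.cos(r)])
    T=np.array(p["tool_from_camera"]);M=att(st["ee_rot"])
    return np.array(st["eef_pos"])+M@T[:3,3],M@T[:3,:3]@v
def atz(p,uv,z,st=None):
    o,d=ray(p,uv,st); return o+d*(z-o[2])/d[2]
def tri(rays):
    A=0;b=0
    for o,d in rays:
        P=np.eye(3)-np.outer(d,d);A=A+P;b=b+P@o
    return np.linalg.solve(A,b)
E
python3 - <<'E'
from h import *
s=sense();print(s)
ims=[]
ps={}
for n in("scene","top"):
    p=capture(n);ps[n]=p;cv2.imwrite(f"pics/{n}0.png",p["pixels"]);print(n,p["position"],p["attitude"],p["fov_y"],p["cx"],p["cy"])
    for k in["cooker","cooker_knob","knob_axis","lever_tip","lid_hinge","lid_front","garlic","lemon_a","salt_shaker","mug","bowl_1","spice_a"]:
        print(k,[(np.round(b["position"]),round(b["confidence"],2)) for b in boxes_of(p,k)][:3])
E
```

```text
{'time_s': 0.0, 'joints': array([-1.37237906e+00,  3.13453164e-01,  1.49843025e+00, -1.19670927e-05,
        1.33101297e+00, -2.23378286e-01]), 'dq': array([ 4.15089797e-05, -1.79549506e-03, -7.32213899e-04, -3.04605548e-04,
       -1.78936401e-04, -1.86876307e-03]), 'tau': array([-5.78218878e-04, -4.12265396e+01, -2.59742063e+01, -1.93321243e-04,
        4.13801288e-03, -2.55859402e-05]), 'eef_pos': array([ 214.8835263 , -478.7502208 ,  247.73602027]), 'ee_rot': array([-6.51885914e-04,  9.77842864e-01,  2.09339217e-01,  2.32441243e-06]), 'force': array([ 0.32392789,  0.4592428 , -0.78296027]), 'wrist_torque': array([0.01451199, 0.05657388, 0.00202078]), 'grip_force': 0.0, 'grip_width': 1.0017940927234033}
scene [-139.78454493  891.07746897  761.37576303] [ 0.17427847 -0.27032924  0.81472316 -0.48246792] 49.64489731140097 320.34595048921284 201.38213931079372
cooker [(array([301., 235.]), 0.56)]
cooker_knob [(array([325., 215.]), 0.52)]
knob_axis [(array([304., 234.]), 0.89)]
lever_tip []
lid_hinge [(array([301., 233.]), 0.69)]
lid_front [(array([290., 210.]), 0.74)]
garlic [(array([
[... 415 characters left out ...]
  0.73463161 -0.66134869  0.10011839] 55.53386305967214 318.28041797309766 198.63866631064155
cooker [(array([286., 207.]), 0.8)]
cooker_knob [(array([288., 234.]), 0.52)]
knob_axis [(array([288., 209.]), 0.58)]
lever_tip [(array([283., 236.]), 0.64), (array([394., 258.]), 0.2)]
lid_hinge [(array([288., 205.]), 0.78)]
lid_front [(array([289., 210.]), 0.73), (array([284., 189.]), 0.61)]
garlic [(array([400., 213.]), 0.69), (array([193., 186.]), 0.67)]
lemon_a [(array([447., 266.]), 0.73), (array([392., 260.]), 0.62)]
salt_shaker [(array([447., 210.]), 0.56)]
mug [(array([193., 187.]), 0.58)]
bowl_1 [(array([198., 242.]), 0.8), (array([285., 190.]), 0.43)]
spice_a [(array([210., 151.]), 0.73)]
```

```bash
python3 -c "
import cv2
a=cv2.imread('pics/top0.png')[110:310,160:480];cv2.imwrite('pics/t1.png',cv2.resize(a,None,fx=2.5,fy=2.5,interpolation=2))
a=cv2.imread('pics/scene0.png')[140:340,160:480];cv2.imwrite('pics/s1.png',cv2.resize(a,None,fx=2.5,fy=2.5,interpolation=2))"
```

```text
(no output)
```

View pics/t1.png

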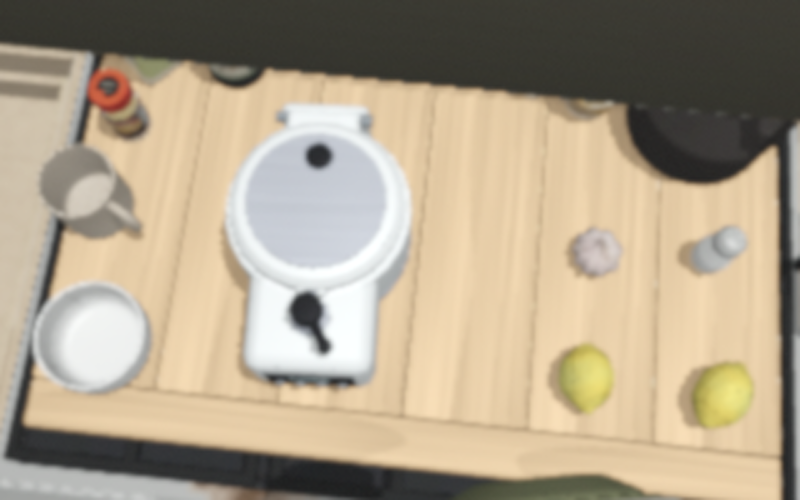

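View pics/s1.png

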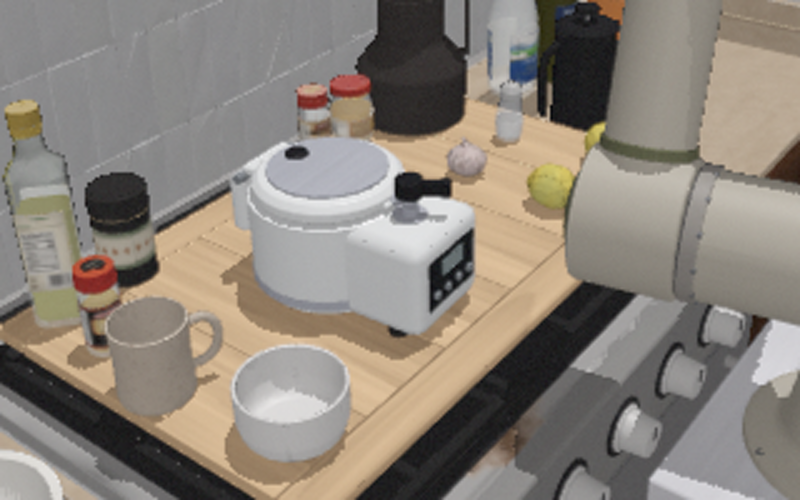

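The top crop shows the knob hub at full-image pixel (282,234) and its lever tip at (289,249). The garlic is at (399,211), the lid vent at (287,172), and the lemons are in front of the garlic. The scene view has the knob hub at (324,213) and the garlic at (347,203).

```bash
python3 - <<'E'
from h import *
s=capture("scene");t=capture("top")
def c(u,v,o):return (160+u/2.5,o+v/2.5)
T={"hub":(306,307),"tip":(322,346),"garlic":(597,252),"vent":(318,156),"lemA":(586,378),"lemB":(722,395),"salt":(730,240)}
S={"hub":(409,182),"tip":(447,187),"garlic":(467,158),"vent":(297,153),"salt":(510,93)}
for k in S: print(k,np.round(tri([ray(t,c(*T[k],110)),ray(s,c(*S[k],140))]),0))
for z in (189,18): print("hub",z,atz(t,c(*T["hub"],110),z))
print("tip",atz(t,c(*T["tip"],110),187),"scene",atz(s,c(*S["tip"],140),187),atz(s,c(*S["hub"],140),187))
for k,z in(("garlic",43),("lemA",47),("lemB",47),("salt",108),("vent",178)):print(k,atz(t,c(*T[k],110),z))
print("disc",atz(t,c(316,200,110),170))
print("console corners",[atz(t,c(*u,110),143).round() for u in((246,375),(372,375))])
E
```

```text
hub [478.  93. 183.]
tip [443.  73. 180.]
garlic [ 602. -201.   43.]
vent [632. 103. 175.]
salt [ 616. -332.   88.]
hub 189 [476.26019707  92.05522271 189.        ]
hub 18 [511.50053796 112.8923832   18.        ]
tip [442.00838925  72.81225528 187.        ] scene [435.18487445  83.46897323 187.        ] [474.50248705  98.17865535 187.        ]
garlic [ 601.21103535 -201.22746465   43.        ]
lemA [ 460.69128857 -194.75824643   47.        ]
lemB [ 457.83912212 -337.37702467   47.        ]
salt [ 608.97716671 -325.4793951   108.        ]
vent [630.47277564 101.87081956 178.        ]
disc [587.39315112  98.88009741 170.        ]
console corners [array([414., 146., 143.]), array([427.,  26., 143.])]
```

Emit:
{"name": "drive_tool", "arguments": {
  "commands": "0.155 0.32 0 0 0 -0.034 0;0.155 0.32 0 0 0 -0.034 0;0.155 0.32 0 0 0 -0.034 0;0.155 0.32 0 0 0 -0.034 0;0.155 0.32 0 0 0 -0.034 0;0.155 0.32 0 0 0 -0.034 0;0.155 0.32 0 0 0 -0.034 0;0.155 0.32 0 0 0 -0.034 0;0.155 0.32 0 0 0 -0.034 0;0.155 0.32 0 0 0 -0.034 0;0.155 0.32 0 0 0 -0.034 0;0.155 0.32 0 0 0 -0.034 0;0.155 0.32 0 0 0 -0.034 0;0.155 0.32 0 0 0 -0.034 0;0.155 0.32 0 0 0 -0.034 0;0.155 0.32 0 0 0 -0.034 0;0 0 0 0 0 0 0;0 0 0 0 0 0 0",
  "force": 40
}}

```text
time_s: 2.9
eef_pos: [463.1, 34.2, 248.1]
ee_rot: [0.0, 1.0, -0.001, -0.0]
force: [-0.7, -1.0, -0.2]
grip_width: -0.002
grip_force: 0.0
```

```bash
python3 - <<'E'
from h import *
st=sense();p=capture("wrist");print(st["eef_pos"],st["ee_rot"],p["fov_y"],p["cx"],p["cy"],tips_ahead if not callable(tips_ahead) else tips_ahead())
cv2.imwrite("pics/w1.png",p["pixels"])
for k in("knob_axis","lever_tip","cooker_knob"):
    for b in boxes_of(p,k)[:2]: print(k,b["position"],b["confidence"],atz(p,b["position"],188,st))
E
```

```text
[463.0526269   34.17900394 248.07628114] [ 2.69215946e-05  9.99999396e-01 -1.07684561e-03 -2.17998866e-04] 65.70646984690485 324.1625315677598 202.97129299984766 17.0
knob_axis [252.9, 100.4] 0.65 [547.61791734  77.19594132 188.        ]
lever_tip [248.9, 208.0] 0.75 [479.36328683  83.47056061 188.        ]
cooker_knob [245.0, 208.9] 0.72 [478.73759598  86.16885861 188.        ]
```

View pics/w1.png

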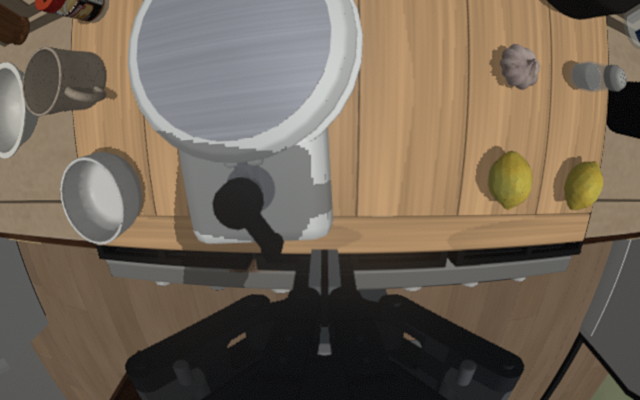

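The wrist view shows the knob hub at (239,203), the lever tip at (272,243) and the garlic at (520,67), with the closed fingers at the bottom centre.

```bash
python3 - <<'E'
from h import *
st=sense();p=capture("wrist")
print(atz(p,(239,203),189,st),atz(p,(272,243),187,st),atz(p,(519,68),45,st),"disc",atz(p,(232,52),170,st))
E
```

```text
[482.94746726  87.39826678 189.        ] [453.59603779  67.79203951 187.        ] [ 602.15852789 -200.11453668   45.        ] disc [581.83566334  92.58010097 170.        ]
```

Emit:
{"name": "drive_tool", "arguments": {
  "commands": "0 0 -0.25 0 0 0 0;0 0 -0.25 0 0 0 0;0 0 -0.21 0 0 0 0;0 0 0 0 0 0 0;0 0.08 0 0 0 0 0;0 0.08 0 0 0 0 0;0 0 0 0 0 0 0"
}}

```text
time_s: 3.73
eef_pos: [463.5, 50.1, 178.8]
ee_rot: [0.0, 1.0, -0.002, 0.001]
force: [0.0, -0.4, 0.2]
grip_width: -0.002
grip_force: 0.0
```

```bash
python3 -c "
from h import *
print(sense()['force'],sense()['eef_pos'])"
```

```text
[ 0.0090941  -0.40985645  0.19297853] [463.4724304   50.0713166  178.76676115]
```

Now I'll push along the arc: (463,50) → (449,63) → (439,82) → a little more.

Emit:
{"name": "drive_tool", "arguments": {
  "commands": "-0.05 0.04 0 0 0 0 0;-0.05 0.05 0 0 0 0 0;-0.04 0.05 0 0 0 0 0;-0.04 0.06 0 0 0 0 0;-0.03 0.06 0 0 0 0 0;-0.03 0.06 0 0 0 0 0;0 0 0 0 0 0 0;0 0 0 0 0 0 0"
}}

```text
time_s: 4.4
eef_pos: [438.5, 81.3, 177.3]
ee_rot: [0.0, 1.0, -0.002, -0.0]
force: [-1.6, -2.8, 0.7]
grip_width: 0.003
grip_force: 1.3
```

```bash
python3 - <<'E'
from h import *
st=sense();p=capture("wrist");print(st["eef_pos"],st["force"])
cv2.imwrite("pics/w2.png",cv2.resize(p["pixels"][100:300,120:440],None,fx=2,fy=2))
E
```

```text
[438.51005502  81.25787584 177.30021497] [-1.5844036  -2.82317967  0.719077  ]
```

View pics/w2.png

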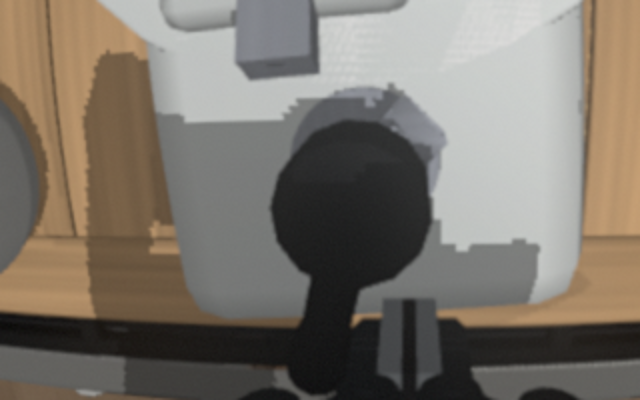

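The lever is turned, with its tip at about (315,380) in the crop, and the lid's tongue is already lifting. The force is only the spring's, so I'll push on to the stop.

Emit:
{"name": "drive_tool", "arguments": {
  "commands": "-0.015 0.03 0 0 0 0 0;-0.015 0.03 0 0 0 0 0;0 0 0 0 0 0 0"
}}

```text
time_s: 4.7
eef_pos: [436.0, 87.2, 177.3]
ee_rot: [0.0, 1.0, -0.003, 0.0]
force: [1.9, -2.9, 0.1]
grip_width: 0.0
grip_force: 1.6
```

Emit:
{"name": "drive_tool", "arguments": {
  "commands": "-0.015 0.03 0 0 0 0 0;0 0 0 0 0 0 0"
}}

```text
time_s: 4.87
eef_pos: [434.1, 90.3, 177.2]
ee_rot: [-0.0, 1.0, -0.003, -0.0]
force: [-0.2, -2.5, 1.2]
grip_width: -0.002
grip_force: 1.3
```

Emit:
{"name": "drive_tool", "arguments": {
  "commands": "-0.01 0.03 0 0 0 0 0;-0.01 0.03 0 0 0 0 0;0 0 0 0 0 0 0;0 0 0 0 0 0 0"
}}

```text
time_s: 5.2
eef_pos: [431.0, 95.8, 176.8]
ee_rot: [0.001, 1.0, -0.002, -0.002]
force: [-5.0, -6.3, 1.2]
grip_width: -0.002
grip_force: 3.5
```

Emit:
{"name": "drive_tool", "arguments": {
  "commands": "0 0.03 0 0 0 0 0;0 0.03 0 0 0 0 0;0 0 0 0 0 0 0"
}}

```text
time_s: 5.45
eef_pos: [430.9, 99.9, 176.5]
ee_rot: [0.003, 1.0, -0.002, -0.003]
force: [-6.8, -22.5, 0.8]
grip_width: 0.0
grip_force: 13.4
```

At the stop (22 N). Backing off and rising.

Emit:
{"name": "drive_tool", "arguments": {
  "commands": "0 -0.12 0 0 0 0 0;0.03 -0.15 0 0 0 0 0;0.04 -0.15 0 0 0 0 0;0.04 -0.15 0 0 0 0 0;0 -0.15 0 0 0 0 0;0 0 0.3 0 0 0 50;0 0 0.3 0 0 0 70;0 0 0.3 0 0 0 100;0 0 0 0 0 0 100;0 0 0 0 0 0 100"
}}

```text
time_s: 6.28
eef_pos: [443.6, 30.4, 268.1]
ee_rot: [-0.0, 1.0, -0.003, 0.001]
force: [0.3, 0.0, -0.8]
grip_width: 0.707
grip_force: 0.0
```

```bash
python3 - <<'E'
from h import *
st=sense();p=capture("wrist");print(st["eef_pos"],st["force"])
q=capture("scene")
cv2.imwrite("pics/w3.png",np.hstack([cv2.resize(p["pixels"],(400,250)),q["pixels"][110:360,140:540]]))
E
```

```text
[443.62724221  30.39992675 268.13810654] [ 0.33382524  0.0275311  -0.82881711]
```

View pics/w3.png

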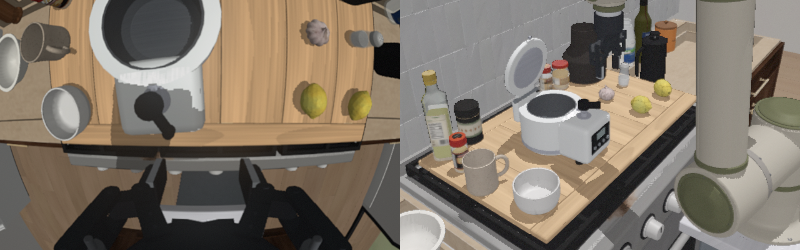

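The knob is home and the lid stands open. The garlic is unchanged, so I'll move above it.

Emit:
{"name": "drive_tool", "arguments": {
  "commands": "0.2 -0.29 -0.05 0 0 0 100;0.2 -0.29 -0.05 0 0 0 100;0.2 -0.29 -0.1 0 0 0 100;0.2 -0.29 -0.1 0 0 0 100;0.2 -0.29 -0.1 0 0 0 100;0.2 -0.29 -0.1 0 0 0 100;0.19 -0.29 -0.15 0 0 0 100;0.19 -0.28 -0.2 0 0 0 100;0 0 -0.2 0 0 0 100;0 0 0 0 0 0 100;0 0 0 0 0 0 100"
}}

```text
time_s: 7.3
eef_pos: [600.6, -200.2, 160.5]
ee_rot: [-0.001, 1.0, -0.003, -0.002]
force: [0.4, 0.3, 0.5]
grip_width: 1.0
grip_force: 0.0
```

```bash
python3 - <<'E'
from h import *
st=sense();p=capture("wrist");print(st["eef_pos"],st["force"])
cv2.imwrite("pics/w4.png",p["pixels"])
for b in boxes_of(p,"garlic")[:2]: print(b["position"],b["confidence"],atz(p,b["position"],45,st))
E
```

```text
[ 600.6125056  -200.21271883  160.54515772] [0.36465798 0.34011261 0.47169945]
[327.5, 193.6] 0.86 [ 609.32799483 -202.2294507    45.        ]
```

View pics/w4.png

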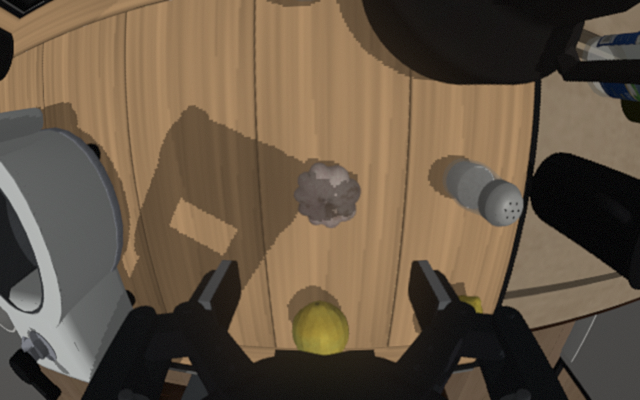

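The garlic sits at (328,194), midway between the open fingers, and nothing is near them. I'll descend with +5 mm in x.

Emit:
{"name": "drive_tool", "arguments": {
  "commands": "0.05 -0.01 -0.3 0 0 0 100;0 0 -0.35 0 0 0 100;0 0 -0.35 0 0 0 100;0 0 -0.2 0 0 0 100;0 0 0 0 0 0 100;0 0 0 0 0 0 30;0 0 0 0 0 0 30;0 0 0 0 0 0 30;0 0 0 0 0 0 30;0 0 0 0 0 0 30;0 0 0 0 0 0 30;0 0 0 0 0 0 30;0 0 0 0 0 0 30",
  "force": 30
}}

```text
time_s: 8.48
eef_pos: [607.7, -202.4, 45.7]
ee_rot: [0.001, 1.0, -0.003, 0.002]
force: [-2.1, 1.4, 8.0]
grip_width: 0.62
grip_force: 30.2
```

Emit:
{"name": "drive_tool", "arguments": {
  "commands": "0 0 0.2 0 0 0 30;0 0 0.35 0 0 0 30;0 0 0.35 0 0 0 30;0 0 0.35 0 0 0 30;0 0 0.35 0 0 0 30;0 0 0.35 0 0 0 30;0 0 0 0 0 0 30"
}}

```text
time_s: 9.07
eef_pos: [608.2, -202.8, 247.3]
ee_rot: [0.004, 1.0, -0.003, 0.007]
force: [0.0, -0.2, 0.5]
grip_width: 0.621
grip_force: 31.7
```

```bash
python3 - <<'E'
from h import *
st=sense();p=capture("wrist");print(np.round(p["tool_from_camera"],2))
t=capture("top")
print(st["eef_pos"],st["grip_width"])
cv2.imwrite("pics/w5.png",np.hstack([cv2.resize(p["pixels"],(400,250)),t["pixels"][80:330,140:540]]))
E
```

```text
[[   0.     -0.95   -0.32   82.03]
 [   1.      0.      0.     -0.49]
 [   0.     -0.32    0.95 -125.76]
 [   0.      0.      0.      1.  ]]
[ 608.23609161 -202.77641998  247.25015142] 0.6211485584716329
```

View pics/w5.png

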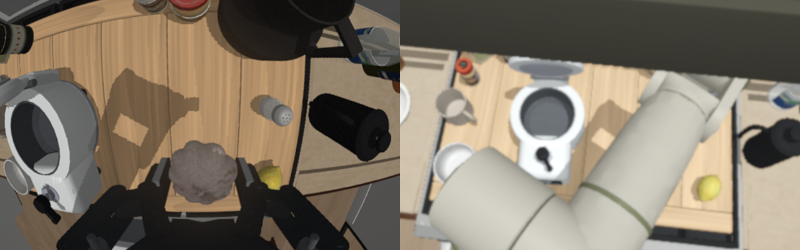

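The garlic is held firmly. In the top view the pot mouth centre is at full-image (288,190) and the lid is standing behind it. The wrist camera protrudes 82 mm toward +x, so I'll turn the tool 90° to keep it clear of the lid.

```bash
python3 - <<'E'
from h import *
st=sense();t=capture("top");print(st["joints"].round(2),atz(t,(288,190),143),att(st["ee_rot"]).round(2))
g=t["pixels"][:, :].copy()
b=boxes_of(t,"pot_floor");print(b[:2])
E
```

```text
[-0.5   0.58  1.13  0.    1.43  1.07] [596.65674397  98.28089009 143.        ] [[ 1.   -0.01  0.  ]
 [-0.01 -1.   -0.  ]
 [ 0.    0.   -1.  ]]
[{'position': [287.7, 198.7], 'confidence': 0.8}]
```

Emit:
{"name": "drive_tool", "arguments": {
  "commands": "-0.02 0.2 0 0 0 0.143 30;-0.02 0.2 0 0 0 0.143 30;-0.02 0.2 0 0 0 0.143 30;-0.02 0.2 0 0 0 0.143 30;-0.02 0.2 0 0 0 0.143 30;-0.02 0.2 0 0 0 0.143 30;-0.02 0.2 0 0 0 0.143 30;-0.02 0.2 0 0 0 0.143 30;-0.01 0.2 0 0 0 0.143 30;-0.01 0.2 0 0 0 0.143 30;-0.01 0.25 0 0 0 0.143 30;-0.01 0.25 0 0 0 0.143 30;-0.01 0.25 0 0 0 0.143 30;-0.01 0.25 0 0 0 0.143 30;0 0 0 0 0 0 30;0 0 0 0 0 0 30"
}}

```text
time_s: 10.6
eef_pos: [582.9, 99.8, 235.7]
ee_rot: [-0.002, 0.707, 0.707, -0.002]
force: [-5.3, 1.3, -1.1]
grip_width: 0.62
grip_force: 32.3
```

```bash
python3 - <<'E'
from h import *
st=sense();p=capture("wrist");s=capture("scene")
print(st["eef_pos"],st["grip_width"],st["joints"].round(2))
cv2.imwrite("pics/w6.png",np.hstack([cv2.resize(p["pixels"],(400,250)),s["pixels"][60:310,140:540]]))
E
```

```text
[582.90842538  99.84437244 235.73460007] 0.6196223436212352 [-0.03  0.47  1.3   0.    1.37 -0.03]
```

View pics/w6.png

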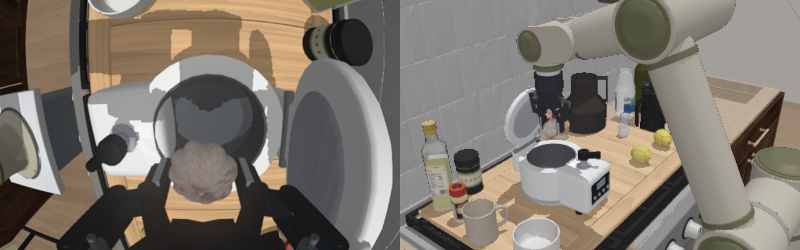

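Something presses with about 5 N in x: the gripper's linkage is brushing the lid, at right in the wrist view. I'll move forward 20 mm and turn another 90°, so the fingers close along y and the camera faces front.

Emit:
{"name": "drive_tool", "arguments": {
  "commands": "-0.2 0 0.05 0 0 0 30;0 0 0.05 0 0 0.143 30;0 0 0 0 0 0.143 30;0 0 0 0 0 0.143 30;0 0 0 0 0 0.143 30;0 0 0 0 0 0.143 30;0 0 0 0 0 0.143 30;0 0 0 0 0 0.143 30;0 0 0 0 0 0.143 30;0 0 0 0 0 0.143 30;0 0 0 0 0 0.143 30;0 0 0 0 0 0.143 30;0 0 0 0 0 0.143 30;0 0 0 0 0 0.143 30;0 0 0 0 0 0.143 30;0 0 0 0 0 0 30;0 0 0 0 0 0 30"
}}

```text
time_s: 12.12
eef_pos: [564.1, 98.0, 246.5]
ee_rot: [-0.001, 0.003, 1.0, 0.0]
force: [0.2, 0.1, -0.1]
grip_width: 0.619
grip_force: 32.3
```

```bash
python3 - <<'E'
from h import *
st=sense();p=capture("wrist");s=capture("scene")
print(st["eef_pos"],st["grip_width"],st["force"],st["joints"].round(2))
cv2.imwrite("pics/w7.png",np.hstack([cv2.resize(p["pixels"],(400,250)),s["pixels"][60:310,140:540]]))
E
```

```text
[564.12562822  98.01799419 246.46594586] 0.6191566205766863 [ 0.24687848  0.14995809 -0.14795973] [-0.03  0.42  1.35  0.    1.37 -1.6 ]
```

View pics/w7.png

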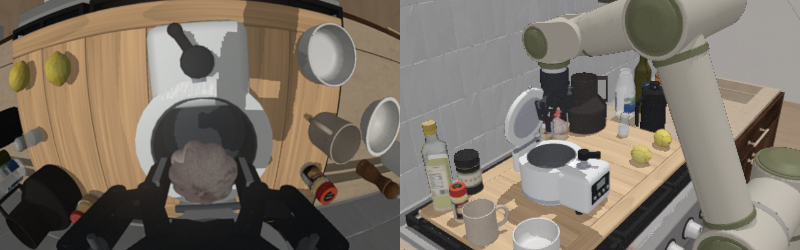

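Emit:
{"name": "drive_tool", "arguments": {
  "commands": "0.08 0 -0.2 0 0 0 30;0.08 0 -0.3 0 0 0 30;0 0 -0.3 0 0 0 30;0 0 -0.3 0 0 0 30;0 0 -0.2 0 0 0 30;0 0 -0.08 0 0 0 30;0 0 0 0 0 0 30"
}}

```text
time_s: 12.8
eef_pos: [579.6, 98.0, 107.6]
ee_rot: [-0.002, 0.002, 1.0, 0.0]
force: [0.2, -0.0, 0.4]
grip_width: 0.617
grip_force: 32.3
```

Emit:
{"name": "drive_tool", "arguments": {
  "commands": "0 0 0 0 0 0 80;0 0 0 0 0 0 80;0 0 0 0 0 0 80;0 0 0 0 0 0 80;0 0 0.2 0 0 0 80;0 0 0.3 0 0 0 80;0 0 0.35 0 0 0 80;-0.1 0 0.35 0 0 0 80;-0.2 0 0.2 0 0 0 80;-0.2 0 0 0 0 0 80;0 0 0 0 0 0 80"
}}

```text
time_s: 13.72
eef_pos: [528.6, 98.3, 251.6]
ee_rot: [0.001, 0.001, 1.0, -0.0]
force: [0.7, -0.2, 0.0]
grip_width: 0.798
grip_force: 0.0
```

```bash
python3 - <<'E'
from h import *
st=sense();p=capture("wrist")
print(st["eef_pos"],st["grip_width"],st["force"])
for b in boxes_of(p,"garlic")[:2]: print(b["position"],b["confidence"],atz(p,b["position"],95,st))
cv2.imwrite("pics/w8.png",p["pixels"])
E
```

```text
[528.61821356  98.34979963 251.61842028] 0.797781735797163 [ 0.69092201 -0.22429316  0.02040812]
[324.6, 239.1] 0.62 [580.62697317  99.29677664  95.        ]
```

View pics/w8.png

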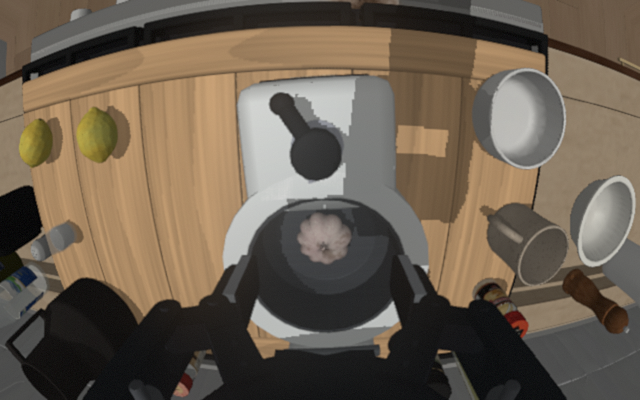

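The garlic lies released in the pot at (325,239), about (581,99) in world x, y. Nothing else has moved. Before reaching behind the lid I need the wall's position.

```bash
python3 - <<'E'
from h import *
p=capture("wrist");s=capture("scene")
w4=dict(eef_pos=[600.6,-200.2,160.5],ee_rot=[-.001,1,-.003,-.002])
for uv in((165,8),(60,30)):print("boardback",atz(p,uv,18,w4))
for uv in((160,140+318/2.5),(160+240/2.5,140+175/2.5)):print("wallbase",atz(s,uv,0))
st=sense()
print("hinge/lid pts",[ (n,[(b["position"],round(b["confidence"],2)) for b in boxes_of(s,n)[:1]]) for n in("lid_front","cooker_lid")])
# reach of lid top ray from scene
for n in("lid_front",):
  for b in boxes_of(s,n)[:1]:
    o,d=ray(s,b["position"]);print(o+d*(98-o[1])/d[1])
E
```

```text
boardback [783.80306827 -53.44755515  18.        ]
boardback [797.79125723  94.60155573  18.        ]
wallbase [873.64772934 373.71799359   0.        ]
wallbase [886.32842674 -35.44367036   0.        ]
hinge/lid pts [('lid_front', [([264.9, 176.6], 0.69)]), ('cooker_lid', [([263.6, 174.7], 0.86)])]
[685.70375902  98.         237.40929516]
```

Emit:
{"name": "drive_tool", "arguments": {
  "commands": "0 -0.34 0.18 0 -0.084 0 0;0 -0.34 0.18 0 -0.084 0 0;0 -0.34 0.17 0 -0.083 0 0;0 -0.34 0.17 0 -0.083 0 0;0.32 0 0 0 0 0 0;0.32 0 0 0 0 0 0;0.32 0 0 0 0 0 0;0.32 0 0 0 0 0 0;0.33 0 0 0 0 0 0;0 0 0 0 0 0 0;0 0 0 0 0 0 0"
}}

```text
time_s: 14.98
eef_pos: [692.4, -38.1, 316.8]
ee_rot: [0.129, 0.001, 0.992, 0.001]
force: [-0.1, 0.5, -1.5]
grip_width: 0.0
grip_force: 0.0
```

Emit:
{"name": "drive_tool", "arguments": {
  "commands": "0.05 0.26 0.06 0 0 0 0;0 0.26 0 0 0 0 0;0 0.26 0 0 0 0 0;0 0.28 0 0 0 0 0;0 0.28 0 0 0 0 0;0 0 0 0 0 0 0"
}}

```text
time_s: 15.48
eef_pos: [695.2, 100.7, 326.2]
ee_rot: [0.131, -0.001, 0.991, 0.001]
force: [-0.4, 0.3, -0.6]
grip_width: -0.003
grip_force: 0.0
```

Emit:
{"name": "drive_tool", "arguments": {
  "commands": "-0.15 -0.02 -0.02 0 0 0 0;-0.15 0 0 0 0 0 0;-0.15 0 0 0 0 0 0;-0.15 0 0 0 0 0 0;-0.13 0 -0.06 0 0 0 0;-0.13 0 -0.06 0 0 0 0;-0.13 0 -0.06 0 0 0 0;0 0 0 0 0 0 0"
}}

```text
time_s: 16.15
eef_pos: [595.1, 93.7, 305.2]
ee_rot: [0.13, 0.001, 0.991, 0.0]
force: [-0.0, 0.6, -0.3]
grip_width: 0.001
grip_force: 0.0
```

```bash
python3 - <<'E'
from h import *
st=sense();s=capture("scene");print(st["force"],[(n,[(b["position"],round(b["confidence"],2)) for b in boxes_of(s,n)[:2]]) for n in("lid_front","cooker_lid")])
E
```

```text
[-0.03830782  0.56409057 -0.32922514] [('lid_front', [([277.6, 186.2], 0.76)]), ('cooker_lid', [([275.6, 183.2], 0.6)])]
```

Emit:
{"name": "drive_tool", "arguments": {
  "commands": "0 0 0 0 0 0 0;0 0 0 0 0 0 0;0 0 0 0 0 0 0;0 0 0 0 0 0 0"
}}

```text
time_s: 16.63
eef_pos: [597.7, 93.9, 305.2]
ee_rot: [0.131, 0.001, 0.991, 0.0]
force: [0.5, -0.0, 0.2]
grip_width: 0.0
grip_force: 0.2
```

```bash
cat >> h.py <<'E'
def proj(p,X):
    f=200/np.tan(np.radians(p["fov_y"])/2);c=att(p["attitude"]).T@(np.array(X)-p["position"]);return np.round([p["cx"]+f*c[0]/c[2],p["cy"]+f*c[1]/c[2]],1)
E
python3 - <<'E'
from h import *
st=sense();s=capture("scene");print(st["force"],[(n,[(b["position"],round(b["confidence"],2)) for b in boxes_of(s,n)[:2]]) for n in("lid_front","cooker_lid")])
for a in(1.36,1.1,.85,.6,.3,0):
    print(a,proj(s,[688-96*np.cos(a)+10*np.sin(a),103,148+96*np.sin(a)+10*np.cos(a)]))
E
```

```text
[ 0.5277328  -0.01789175  0.18505947] [('lid_front', [([276.2, 180.3], 0.58), ([324.7, 217.0], 0.35)]), ('cooker_lid', [([278.2, 184.7], 0.92)])]
1.36 [265.5 175.8]
1.1 [271.9 179.7]
0.85 [277.7 185.2]
0.6 [282.8 192. ]
0.3 [287.3 201.2]
0 [289.8 210.5]
```

Emit:
{"name": "drive_tool", "arguments": {
  "commands": "-0.17 0 -0.12 0 0.055 0 0;-0.17 0 -0.12 0 0.055 0 0;-0.12 0.02 -0.18 0 0.055 0 0;-0.12 0.02 -0.18 0 0.055 0 0;-0.06 0 -0.16 0 0.055 0 0;-0.06 0 -0.16 0 0.055 0 0;0 0 0 0 0 0 0;0 0 0 0 0 0 0"
}}

```text
time_s: 17.45
eef_pos: [527.7, 97.9, 212.7]
ee_rot: [0.001, 0.001, 1.0, 0.0]
force: [-0.3, -0.2, 1.1]
grip_width: -0.002
grip_force: 0.4
```

```bash
python3 - <<'E'
from h import *
st=sense();s=capture("scene");print(st["force"],[(n,[(b["position"],round(b["confidence"],2)) for b in boxes_of(s,n)[:2]]) for n in("lid_front","cooker_lid")])
E
```

```text
[-0.27792119 -0.18585234  1.09619443] [('lid_front', [([286.3, 205.1], 0.58)]), ('cooker_lid', [([287.7, 206.5], 0.77)])]
```

Tracking well (lid at about 0.15 rad). Pressing down the last part.

Emit:
{"name": "drive_tool", "arguments": {
  "commands": "-0.02 0 -0.1 0 0 0 0;-0.02 0 -0.1 0 0 0 0;0 0 -0.05 0 0 0 0;0 0 -0.03 0 0 0 0;0 0 0 0 0 0 0;0 0 0 0 0 0 0"
}}

```text
time_s: 18.1
eef_pos: [523.7, 98.0, 185.7]
ee_rot: [0.002, 0.001, 1.0, -0.0]
force: [0.5, -0.4, 1.0]
grip_width: 0.003
grip_force: 0.4
```

Emit:
{"name": "drive_tool", "arguments": {
  "commands": "0 0 -0.03 0 0 0 0;0 0 0 0 0 0 0;0 0 0 0 0 0 0"
}}

```text
time_s: 18.35
eef_pos: [523.7, 98.0, 182.9]
ee_rot: [0.002, 0.001, 1.0, -0.0]
force: [-1.3, 0.6, 6.1]
grip_width: 0.002
grip_force: 2.8
```

Emit:
{"name": "drive_tool", "arguments": {
  "commands": "0 0 -0.04 0 0 0 0;0 0 -0.03 0 0 0 0;0 0 0 0 0 0 0;0 0 0 0 0 0 0"
}}

```text
time_s: 18.68
eef_pos: [523.5, 98.0, 178.0]
ee_rot: [0.002, 0.001, 1.0, -0.0]
force: [-11.4, -0.4, 24.2]
grip_width: -0.003
grip_force: 13.3
```

Emit:
{"name": "drive_tool", "arguments": {
  "commands": "0 0 -0.04 0 0 0 0;0 0 0 0 0 0 0;0 0 0 0 0 0 0"
}}

```text
time_s: 18.93
eef_pos: [523.4, 98.0, 175.3]
ee_rot: [0.003, 0.001, 1.0, -0.0]
force: [-17.0, -2.2, 35.5]
grip_width: -0.0
grip_force: 19.3
```

The lid is firm at its stop. I'll lift slowly and check that it stays shut.

Emit:
{"name": "drive_tool", "arguments": {
  "commands": "0 0 0.08 0 0 0 0;0 0 0.1 0 0 0 0;0 0 0.1 0 0 0 0;0 0 0 0 0 0 0;-0.1 0 0.25 0 0 0 0;-0.2 0 0.3 0 0 0 0;-0.3 0 0.2 0 0 0 0;0 0 0 0 0 0 0;0 0 0 0 0 0 0;0 0 0 0 0 0 0;0 0 0 0 0 0 0;0 0 0 0 0 0 0"
}}

```text
time_s: 19.93
eef_pos: [463.7, 97.9, 273.1]
ee_rot: [0.0, 0.001, 1.0, 0.0]
force: [-0.3, 0.3, 0.0]
grip_width: 0.0
grip_force: 0.0
```

```bash
python3 - <<'E'
from h import *
st=sense();s=capture("scene");t=capture("top");w=capture("wrist");print(st["force"])
print([(n,[(b["position"],round(b["confidence"],2)) for b in boxes_of(s,n)[:2]]) for n in("lid_front","cooker_lid")])
print([(n,[(b["position"],round(b["confidence"],2),atz(w,b["position"],188,st).round()) for b in boxes_of(w,n)[:2]]) for n in("lid_front","cooker_lid","cooker_knob","lever_tip","garlic")])
s0=cv2.imread("pics/scene0.png")[175:225,255:305].astype(float)
print("diff vs start, lid area",np.abs(s0-s["pixels"][175:225,255:305]).mean())
E
```

```text
[-0.27029781  0.32197954  0.0072987 ]
[('lid_front', [([287.3, 209.0], 0.84)]), ('cooker_lid', [([289.9, 209.1], 0.75)])]
[('lid_front', [([355.0, 271.4], 0.71, array([510., 123., 188.]))]), ('cooker_lid', [([354.9, 271.0], 0.67, array([510., 123., 188.]))]), ('cooker_knob', [([305.9, 221.4], 0.89, array([467.,  85., 188.])), ([50.1, 182.0], 0.65, array([ 431., -165.,  188.]))]), ('lever_tip', [([308.6, 219.3], 0.61, array([465.,  87., 188.]))]), ('garlic', [])]
diff vs start, lid area 2.932533333333333
```

```bash
python3 -c "
from rig import *
print(finish_job())"
```

```text
the job is handed in; nothing more can be done
None
```

I opened the cooker, put the garlic in the pot, pressed the lid down until it latched, and handed the job in at about 20 s. The lid stayed down after release, and I saw no bystander moved in the pictures I viewed. `finish_job()` returned no verdict.

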